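# Scoop bearing balls out of a hooded canister

### The arm

A 7-joint arm with a two-finger parallel gripper is mounted at the origin on a cart in front of the work surface, level with it; the furniture and walls round the work are solid. World frame = base frame: x ahead of the robot, y to its left, z up, the work surface at z = 0. Lengths are in m, angles in rad, forces in N, time in s.
With the tool pointing down it reaches from about 0.4 to 0.875 m from the base axis. Payload 4.4 kg.
Tool frame: the origin (TCP) lies midway between the tips of the shut fingers; the grasp point (between the pads) lies 19 mm behind it; z points along the fingers, y is the line along which they close (so a half turn about z gives the same grasp; the last joint's range is limited). The gripper opens to 85 mm and grips with 20 to 120 N. Pads are 22 mm wide; open, the fingers measure 114 mm over their backs; the gripper's body (76 mm by 85 mm) begins 54 mm behind the grasp point. The pads swing forward as they close: fully open they stand 13 mm farther back than shut.
Start: joints at [-1.346, 0.628, 0.038, 1.517, -0.027, 0.996, -0.02], TCP at [0.186, 0.623, 0.201] pointing down, gripper open.
Joint ranges: [-3.06, 3.06], [-0.37, 2.12], [-1.25, 1.32], [0.18, 2.47], [-1.1, 4.24], [0.23, 1.98], [-2.94, 2.94]. Speed limits (rad/s): [2.57, 2.57, 3.14, 3.14, 3.14, 3.14, 3.14].

### API

Orientations are given as a unit quaternion [w, x, y, z].
In Python, from plant import ctrl, imaging, workorder gives the robot as it stands.
- The arm moves only by the tool carry_out, never from a script. Its argument "targets" is text: rows parted by semicolons, each of 7 numbers parted by spaces: the turn, a rotation vector about the tool's x, y, z in degrees, then the shift along the tool's x, y, z in mm, then the opening in per cent of the stroke, from 0 (shut) to 100 (fully open). In form: ax ay az tx ty tz claw; .... A call has 1 to 8 rows; each row is the pose to reach, as a shift and turn from the pose commanded when the call began, along the tool's axes at that moment; what a row does not reach only later rows make up. A row lasts 1/8 s, in which the tool goes at most 62.5 mm and 10.7 degrees, less where a joint would pass 70% of its speed; a pose out of reach is approached as far as the arm can. A call with a gripper value outside its range is refused whole. The fingers move at their own pace and stop on an object; "force" is the grip in N (left out, the last holds). Time passes only in rows, so rows that repeat a pose let the fingers close. It gives the time, the measured TCP pose, the force, the opening and the grip force at its end, in the units of the state.
- ctrl.sense(): the state, without advancing time (a new reading comes with each control period).
- imaging.capture(name): name is "scene" or "side" or "wrist"; returns a dict with "pixels" (384x512x3 uint8, red, green, blue), "fx", "fy", "cx", "cy" (pixels), "world_to_cam" (4x4, takes a point from world to camera coordinates); the wrist camera has in their place "mount" (4x4, takes a point from camera to tool coordinates, whose origin is the TCP and whose axes are the flange's). Camera axes: x right, y down, z forward; pixel columns grow to the right and rows downward; lengths in m; the calibration is good to about 2 mm. A picture is of the moment at which its call begins: read the wrist's pose just before it. There is no depth.
- workorder.sign_off(): hands the job in; it is judged then, once.
Trained networks look in the newest picture that a camera, given by its name, has taken for a name from the list of things; names that differ only in an ending like _2 or _b are one class to them, and where a whole thing is asked for, a point or a joint stands for the part that bears it (a point fixed in the world has none). Each returns a list of dicts, best first, with "p" (0 to 1); they miss things now and then, are a little off and sometimes report something else, mostly with a low value. They report only what shows in the picture. A call takes as long as a camera call.
- imaging.spot_in(name, camera): "box" ([left, top, right, bottom] in pixels, round what is visible of it).
The state is a dict: "time": time; "joint_positions": joint angles; "qvel": joint speeds; "joint_efforts": joint torques, N m; "tcp_pos": TCP position; "tcp_rot": TCP orientation; "force": force on the tool from outside, world axes, zero at the start; "moment": the same for the moment, N m; "opening": opening from 0.0 (shut) to 1.0 (fully open); "grasp_force": force on a finger pad.
Only numpy, scipy, OpenCV 4.12 (cv2) and the standard library are available. Lean on these libraries where they do the work, as an engineer would, in place of code of your own. Each camera call takes 0.05 s, during which the arm holds its last target. There are 200 camera calls.

### The job

Take the steel hand scoop by its grip, reach in under the canister's hood and scoop up at least three of the four steel balls, right the scoop so that it holds them and lift it out, then tip them into the round steel dish. Spill none: any ball not in the dish stays in the canister. Finally stand the scoop on its flat bottom on the table and let go, leaving the dish and the other loose things where they are.

Things in the scene. Friction and masses are not known exactly. Their poses are not given: they have to be found in the camera images.
- canister: Grey metal canister, fixed, outside 133 (x) x 64 (y) x 74 mm, low strap foot 10 mm out on both sides. Origin: centre of its underside; z up; x points from its open end to its hooded end, within 25 deg of -y (the robot's right). Inside x -63.5 to 63.5, y -29 to 29 mm. Open on top for x < 18 mm; beyond that a hood, underside z = 71 mm. Balls gather under the hood at the far wall.
- canister_mouth (a point): centre of the canister's open mouth (81 x 58 mm) at rim height, 74 mm up; in the canister's frame (-22.7, 0, 74) mm; axes as the canister's
- canister_far (a point): point on the far inside wall, in the canister's frame (63.5, 0, 5) mm; inside corners there are cut off at 45 deg, 9 mm. The floor slopes 4 deg down to this wall. It is a false floor of hidden height that differs each start: at the far wall its top is 5 to 13 mm above the table (4.4 mm higher at the canister's middle), so feel for it. It is firm to 30 N.
- scoop: Steel hand scoop, about 0.12 kg, standing flat. Origin: centre of the trough's underside; x to the open lip, z up when standing; starts with x within 25 deg of -y (the robot's right). Trough 50 mm long (x -25 to 25), 48 wide (44 at the lip), back wall 20 high, sides 16 high at the rear, 8 from x = 3 to 16, none at the lip; floor 1.5 to 2.5 thick.
- scoop_grip (a point): middle of the black grip: in the scoop's frame (-81.8, 0, 101.8) mm. The 8 mm bar rises from the foot of the back wall (-23, 0, 0) and leans 30 deg back (to -x) from scoop z; the grip covers 85 to 150 mm along it, 24 mm fore-and-aft, 16 mm across y: pinch it across y, fingers along the bar. Axes as the scoop's
- scoop_lip (a point): middle of the front lip's underside: in the scoop's frame (25, 0, 0) mm. With the bar leaning back 26 deg from upright the trough lies flat on the canister's sloping floor; leaning 40 deg the lip is raised 10 deg and balls stay in; with the bar 10 deg from upright the lip points 20 deg down and they roll out
- scoop_bay (a point): middle of the hollow of the scoop, in its frame (-1, 0, 9) mm
- dish: Open round steel dish, 120 mm outside diameter, 32 mm high, wall 3 mm, floor 4 mm thick, 0.45 kg, loose on the table. Origin: centre of its underside. Behind the work stands a monitor, its lower edge 0.14 m up at x = 0.62 to 0.67 m, y -0.2 to 0.3 m, leaning back above: keep the wrist off it
- ball1_center (a point): centre of steel ball 1 of 4, all alike, polished and slippery, 14 mm across, 12 g
- ball2_center (a point): centre of steel ball 2 of 4, all alike, polished and slippery, 14 mm across, 12 g
- ball3_center (a point): centre of steel ball 3 of 4, all alike, polished and slippery, 14 mm across, 12 g
- ball4_center (a point): centre of steel ball 4 of 4, all alike, polished and slippery, 14 mm across, 12 g
- glue_stick: bystander, loose: red and yellow glue stick, 28 mm across, 94 mm tall, standing. Origin: centre of its underside
- card_case: bystander, loose: flat grey card case, 45x60x10 mm, lying. Origin: centre of its underside
- cooling_fan: bystander, loose: black 40x40x12 mm fan, lying. Origin: centre of its underside
- green_case: bystander, loose: green box, 86x61x30 mm. Origin: centre of its underside

How it is judged:
On the way, in this order (a step that is already met when the one before it is completed fails the run):
1. the scoop holds at least three balls, lifted clear of the canister ((distance between each of ball1_center, ball2_center, ball3_center and scoop_bay below 0.034 m or distance between each of ball1_center, ball2_center, ball4_center and scoop_bay below 0.034 m or distance between each of ball1_center, ball3_center, ball4_center and scoop_bay below 0.034 m or distance between each of ball2_center, ball3_center, ball4_center and scoop_bay below 0.034 m) and height (world z) of each of scoop_lip, scoop above 0.076 m), for 0.2 s.
2. at least three balls lie in the dish ((distance between each of ball1_center, ball2_center, ball3_center and dish below 0.057 m or distance between each of ball1_center, ball2_center, ball4_center and dish below 0.057 m or distance between each of ball1_center, ball3_center, ball4_center and dish below 0.057 m or distance between each of ball2_center, ball3_center, ball4_center and dish below 0.057 m)), for 0.2 s.
At the end, for the whole second after the job is handed in: Three or more balls lie in the dish (within 57 mm of its origin), the rest there or in the canister (within 50 mm of canister_far); the scoop stands at rest on its flat bottom on the table (tilt < 0.12 rad, height < 6 mm); dish flat, moved < 60 mm; loose bystanders moved < 30 mm ((distance between each of ball1_center, ball2_center, ball3_center and dish below 0.057 m or distance between each of ball1_center, ball2_center, ball4_center and dish below 0.057 m or distance between each of ball1_center, ball3_center, ball4_center and dish below 0.057 m or distance between each of ball2_center, ball3_center, ball4_center and dish below 0.057 m) and (distance between ball1_center and dish below 0.057 m or distance between ball1_center and canister_far below 0.05 m) and (distance between ball2_center and dish below 0.057 m or distance between ball2_center and canister_far below 0.05 m) and (distance between ball3_center and dish below 0.057 m or distance between ball3_center and canister_far below 0.05 m) and (distance between ball4_center and dish below 0.057 m or distance between ball4_center and canister_far below 0.05 m) and angle between scoop's own z axis and vertical below 0.12 rad and height (world z) of scoop between -0.004 and 0.006 m and linear speed of scoop below 0.02 m/s and angle between dish's own z axis and vertical below 0.1 rad); the robot touches nothing.
It fails at once if a ball is spilled on the table (height (world z) of any of ball1_center, ball2_center, ball3_center, ball4_center below 0.009 m).
It fails at once if a loose bystander is moved more than 30 mm (distance of any of glue_stick, card_case, cooling_fan, green_case from where it was at the start of the episode above 0.03 m).
It fails at once if the dish is pushed more than 60 mm (distance of dish from where it was at the start of the episode above 0.06 m).
It also fails if it takes over 72 s, if anything falls off the work surface, if the arm or the gripper's body presses on something with over 40 N, if the wrist force passes 120 N, or if a joint passes its speed limit or range.

## Working session

There is one attempt and no reset: what is moved stays moved. The work goes in short steps, Python scripts to look and compute and a tool call to move; the robot and the scene stay as the last step left them, time stands still between calls to the robot, and variables do not carry over. Pictures are saved under pics/ and viewed, at most 10 in all, crops included, and the job is handed in when it is done.

Besides the shell and the picture viewer there is one more tool, called after ">>>" by a JSON object that holds its "method" and its "body". carry_out: Moves the arm, as the interface text tells. Its arguments: {"type":"object","properties":{"targets":{"type":"string"},"force":{"type":"number"}},"required":["targets"]}

```bash
mkdir -p pics; ls; cat > h.py <<'E'
import numpy as np, cv2
from scipy.spatial.transform import Rotation as R
from plant import ctrl, imaging, workorder
def cap(n,save=None):
    s=ctrl.sense(); d=imaging.capture(n)
    if 'mount' in d:
        T=np.eye(4); q=s['tcp_rot']; T[:3,:3]=R.from_quat([q[1],q[2],q[3],q[0]]).as_matrix(); T[:3,3]=s['tcp_pos']
        d['world_to_cam']=np.linalg.inv(T@np.array(d['mount']))
    if save: cv2.imwrite('pics/'+save,d['pixels'][:,:,::-1])
    return d
def ray(d,u,v):
    M=np.linalg.inv(d['world_to_cam']); r=M[:3,:3]@np.array([(u-d['cx'])/d['fx'],(v-d['cy'])/d['fy'],1]); return M[:3,3],r/np.linalg.norm(r)
def onz(d,u,v,z):
    o,r=ray(d,u,v); return o+r*(z-o[2])/r[2]
def proj(d,p):
    c=d['world_to_cam']@np.append(p,1); return np.array([d['fx']*c[0]/c[2]+d['cx'],d['fy']*c[1]/c[2]+d['cy']])
def tri(obs):
    A=np.zeros((3,3));b=np.zeros(3)
    for d,u,v in obs:
        o,r=ray(d,u,v);P=np.eye(3)-np.outer(r,r);A+=P;b+=P@o
    return np.linalg.solve(A,b)
E
cat > a.py <<'E'
from h import *
np.set_printoptions(precision=3,suppress=True)
s=ctrl.sense();print(s['tcp_pos'],s['tcp_rot'],s['force'],s['time'])
for c in ['scene','side']:
    d=cap(c,c+'0.png'); M=np.linalg.inv(d['world_to_cam']);print(c,M[:3,3],M[:3,2],d['fx'],d['cx'],d['cy'])
    for n in ['canister','scoop','scoop_grip','dish','glue_stick','card_case','cooling_fan','green_case','ball1_center']:
        print(n,[(round(x['p'],2),np.round(x['box']).astype(int).tolist()) for x in imaging.spot_in(n,c)[:4]])
E
python3 a.py
```

```text
pics
[0.186 0.622 0.2  ] [-0.     0.145  0.989 -0.001] [ 0.009  0.737 -0.572] 0.0
scene [ 0.131 -0.416  0.879] [ 0.387  0.526 -0.757] 370.27702373405043 252.90006593620697 192.53903781261667
canister [(0.8, [296, 265, 356, 334])]
scoop [(0.94, [200, 147, 231, 203]), (0.54, [314, 257, 340, 275])]
scoop_grip [(0.67, [198, 147, 230, 202]), (0.23, [310, 255, 340, 275])]
dish [(0.75, [237, 213, 280, 260])]
glue_stick [(0.6, [379, 285, 399, 310])]
card_case [(0.78, [312, 259, 339, 277])]
cooling_fan [(0.25, [155, 133, 184, 157])]
green_case [(0.96, [155, 136, 185, 157])]
ball1_center []
side [-0.232  1.43   1.027] [ 0.429 -0.735 -0.525] 479.7272214848208 259.00699866070505 189.21418656822007
canister [(0.92, [298, 154, 318, 183])]
scoop [(0.58, [229, 210, 262, 237])]
scoop_grip [(0.56, [232, 211, 257, 239]), (0.23, [195, 268, 227, 290])]
dish []
glue_stick []
card_case []
cooling_fan [(0.52, [246, 201, 260, 207])]
green_case []
ball1_center []
```

```bash
python3 - <<'E'
import cv2,numpy as np
a=cv2.imread('pics/scene0.png')[110:350,130:430]; cv2.imwrite('pics/s1.png',cv2.resize(a,None,fx=2.5,fy=2.5,interpolation=cv2.INTER_CUBIC))
a=cv2.imread('pics/side0.png')[120:310,160:360]; cv2.imwrite('pics/s2.png',cv2.resize(a,None,fx=3,fy=3,interpolation=cv2.INTER_CUBIC))
E
```

```text
(no output)
```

View pics/s1.png

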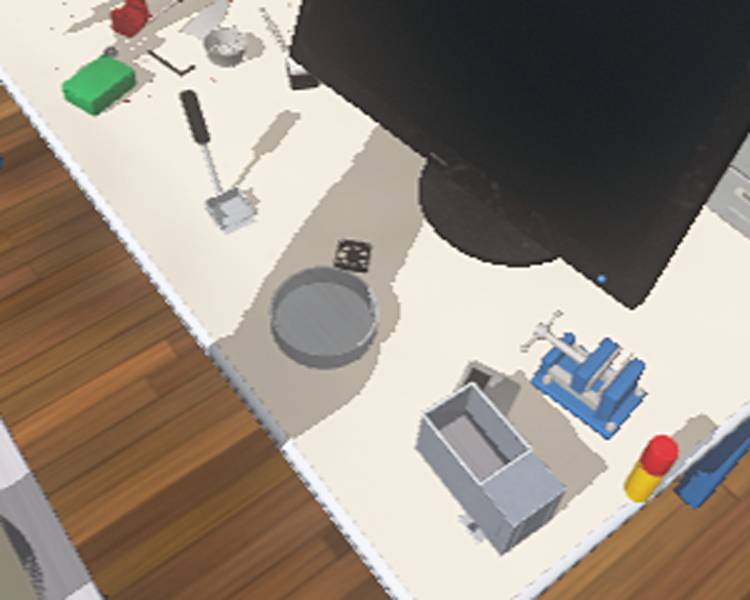

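View pics/s2.png

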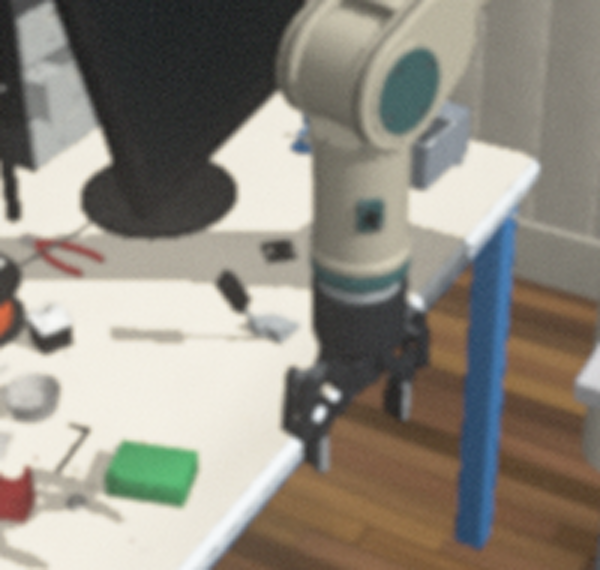

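The scene shows the scoop with its trough near (222,193) and grip near (208,157), and the dish at (259,236). The canister mouth is near (320,283), the fan at (271,212), and the card case is behind the canister. I'll fit poses from these.

```bash
cat > fit.py <<'E'
from h import *
from scipy.optimize import least_squares
np.set_printoptions(precision=4,suppress=True)
def fit(obs,x0,free=3):
    # obs: list of (d,u,v,modelpoint mm) ; params x,y,yaw(,z)
    def f(p):
        c,s=np.cos(p[2]),np.sin(p[2]);Rm=np.array([[c,-s,0],[s,c,0],[0,0,1]])
        t=np.array([p[0],p[1],p[3] if free==4 else 0])
        return np.concatenate([proj(d,Rm@(np.array(m)/1000)+t)-[u,v] for d,u,v,m in obs])
    r=least_squares(f,x0[:free],loss='soft_l1'); return r.x,r.fun.reshape(-1,2)
E
python3 - <<'E'
from fit import *
d=cap('scene')
P=lambda L:[(d,130+x/2.5,110+y/2.5,m) for x,y,m in L]
sc=P([(187,93,(-98,0,130)),(205,142,(-65.5,0,73.6)),(222,231,(25,-22,2)),(256,213,(25,22,2))])
for y0 in (0.1,):
    print('scoop',*fit(sc,[.4,.1,-1.57,0]))
ca=P([(421,411,(-66.5,-32,74)),(473,384,(-66.5,32,74)),(565,487,(66.5,32,74)),(503,552,(66.5,-32,0)),(505,517,(66.5,-32,74))])
print('can',*fit(ca,[.5,-.3,-1.57,0]))
# dish: rim at z=32 
L=[(271,312),(378,312),(324,266),(324,350)]
rim=np.array([onz(d,130+x/2.5,110+y/2.5,.032) for x,y in L]);print('dish',rim,rim.mean(0))
for n,x,y in [('fan',352,256),('card',492,378),('glue',660,450),('green',98,85),('mon',635,305),('vise',585,390)]: print(n,onz(d,130+x/2.5,110+y/2.5,.01 if n!='glue' else .09))
E
```

```text
scoop [ 0.4968  0.2407 -1.6646] [[-0.0428 -1.5451]
 [-0.8937 -1.1581]
 [ 0.9437  0.6228]
 [ 0.023   2.2397]]
can [ 0.5076 -0.1989 -1.629 ] [[-0.0579 -0.6734]
 [-0.235  -2.3717]
 [ 0.1511 -0.3577]
 [-1.8635  0.7627]
 [ 2.7308  2.4482]]
dish [[ 0.4416  0.0713  0.032 ]
 [ 0.5371  0.0025  0.032 ]
 [ 0.5267  0.088   0.032 ]
 [ 0.4598 -0.0018  0.032 ]] [0.4913 0.04   0.032 ]
fan [0.5728 0.0936 0.01  ]
card [ 0.5933 -0.1242  0.01  ]
glue [ 0.6238 -0.2968  0.09  ]
green [0.4699 0.5388 0.01  ]
mon [ 0.791  -0.1503  0.01  ]
vise [ 0.6633 -0.1926  0.01  ]
```

```bash
cat >> h.py <<'E'
def scoopR(yaw,lean):
    """scoop orientation with bar leaning 'lean' deg back from vertical"""
    return R.from_euler('z',yaw)*R.from_euler('y',-(lean-30),degrees=True)
# tool axes in scoop frame: z down the bar, y=scoop y
b=np.array([-.5,0,np.sqrt(.75)])
TS=R.from_matrix(np.array([np.cross([0,1,0],-b),[0,1,0],-b]).T)
def along(sm): return np.array([-.023,0,0])+b*sm
def delta(Rt,pt,cur=None):
    if cur is None:
        s=ctrl.sense();q=s['tcp_rot'];cur=(R.from_quat([q[1],q[2],q[3],q[0]]),np.array(s['tcp_pos']))
    rv=(cur[0].inv()*Rt).as_rotvec(degrees=True); t=cur[0].inv().apply(pt-cur[1])*1000
    print(' '.join('%.1f'%v for v in [*rv,*t])); return rv,t
E
python3 - <<'E'
from h import *
S=scoopR(-1.6646,30); delta(S*TS, np.array([.4968,.2407,0])+S.apply(along(.235)))
S=scoopR(-1.6646,30); delta(S*TS*R.from_euler('z',180,degrees=True), np.array([.4968,.2407,0])+S.apply(along(.235)))
E
```

```text
20.6 -25.1 76.8 -379.5 -139.2 -2.2
26.5 21.7 -98.7 -379.5 -139.2 -2.2
```

>>> {"method": "carry_out", "body": {"targets": "5 -6 19 -95 -35 0 100;10 -12.5 38 -190 -70 0 100;15.5 -19 57.5 -285 -105 0 100;20.5 -25 77 -380 -140 0 100;20.5 -25 77 -380 -140 0 100;20.5 -25 77 -380 -140 0 100;20.5 -25 77 -380 -140 0 100;20.5 -25 77 -380 -140 0 100"}}

```text
time: 2.05
tcp_pos: [0.5127, 0.3767, 0.2014]
tcp_rot: [0.175, 0.719, 0.645, -0.191]
force: [-0.9, 0.4, 0.2]
opening: 0.999
grasp_force: 0.0
```

```bash
python3 - <<'E'
from fit import *
s=ctrl.sense();print(s['joint_positions'],s['tcp_pos'],s['force'])
S=scoopR(-1.6646,30); delta(S*TS, np.array([.4968,.2407,0])+S.apply(along(.235)))
d=cap('wrist','w1.png');a=cv2.imread('pics/w1.png');cv2.imwrite('pics/w1.png',cv2.resize(a,None,fx=1.5,fy=1.5))
print(d['mount'])
for x,y in [('lipL',(25,-22,2)),('lipR',(25,22,2)),('grip',(-98,0,130)),('rearR',(-25,24,20)),('rearL',(-25,-24,20))]: print(x,1.5*proj(d,S.apply(np.array(y)/1000)+[.4968,.2407,0]))
E
```

```text
[-1.0874  0.9356  0.5503  1.1436 -0.0602  1.5222 -0.7466] [0.5127 0.3767 0.2014] [-0.8545  0.3587  0.2464]
-0.1 0.1 -0.7 2.0 -3.1 -3.6
[[-0.     -0.9655 -0.2604  0.065 ]
 [ 1.     -0.      0.     -0.0004]
 [-0.     -0.2604  0.9655 -0.1719]
 [ 0.      0.      0.      1.    ]]
lipL [361.7222 278.1284]
lipR [402.8128 277.636 ]
grip [379.7699 278.367 ]
rearR [406.7037 252.9135]
rearL [356.3466 253.5346]
```

View pics/w1.png

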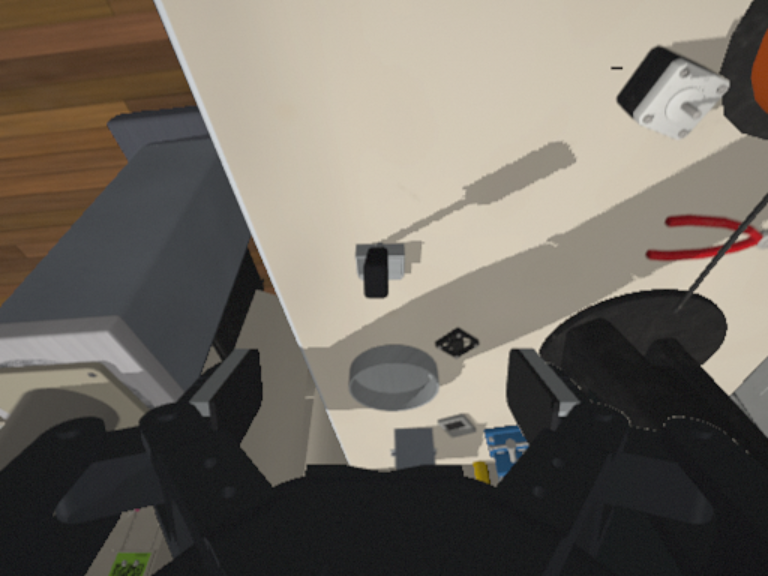

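The wrist view shows the rear-wall top corners of the scoop at (356,244) and (404,244), and the grip spanning columns 366–388 and rows 248–297. The dish rim is at about (394,370).

```bash
python3 - <<'E'
from fit import *
d=cap('wrist');e=cap('scene')
P=lambda L:[(e,130+x/2.5,110+y/2.5,m) for x,y,m in L]
obs=P([(187,93,(-98,0,130)),(205,142,(-65.5,0,73.6)),(222,231,(25,-22,2)),(256,213,(25,22,2))])
obs+=[(d,u/1.5,v/1.5,m) for u,v,m in [(356,244,(-25,-24,20)),(404,244,(-25,24,20))]]
for fr in (3,4):
  p,f=fit(obs,[.4968,.2407,-1.66,0],fr);print(p,f)
  S=scoopR(p[2],30);o=np.array([p[0],p[1],p[3] if fr==4 else 0])
  n=np.array([np.sqrt(.75),0,.5])*.012
  for sm in(.085,.15):
    for k in(-1,1): print(sm,k,1.5*proj(d,o+S.apply(along(sm)+k*n)))
  delta(S*TS,o+S.apply(along(.165)));delta(S*TS,o+S.apply(along(.1)))
# dish
rim=np.array([onz(d,u/1.5,v/1.5,.032) for u,v in[(349,378),(439,378),(393,345)]]);print(rim)
for n,u,v in [('fan',457,342),('card',458,425),('canL',393,429),('canR',436,429)]:print(n,onz(d,u/1.5,v/1.5,.01 if n in('fan','card') else .074))
E
```

```text
[ 0.4968  0.2507 -1.6503] [[-2.1943 -3.2055]
 [-2.8903 -2.9213]
 [-0.6755 -1.4076]
 [-1.7302  0.1284]
 [ 0.0298  3.0155]
 [ 2.1994  2.2207]]
0.085 -1 [379.6198 236.673 ]
0.085 1 [380.4763 267.2873]
0.15 -1 [377.5027 252.0479]
0.15 1 [378.62   289.7552]
-0.5 -0.1 -0.7 7.3 -2.7 61.7
-0.5 -0.1 -0.7 7.2 -2.2 126.7
[ 0.4961  0.2476 -1.6701 -0.0093] [[-0.9747 -0.445 ]
 [-1.9172 -0.2458]
 [-0.3273  1.2302]
 [-1.309   2.9418]
 [ 0.4976  0.2773]
 [ 1.9106  0.0106]]
0.085 -1 [381.1473 232.4473]
0.085 1 [381.4384 262.3279]
0.15 -1 [380.4869 246.2628]
0.15 1 [380.8624 282.8652]
0.1 -0.1 0.3 9.2 -1.0 71.4
0.1 -0.1 0.3 9.1 -1.1 136.4
[[0.4353 0.0776 0.032 ]
 [0.5488 0.0648 0.032 ]
 [0.497  0.1405 0.032 ]]
fan [0.5734 0.1084 0.01  ]
card [ 0.5794 -0.1132  0.01  ]
canL [0.485  0.0179 0.074 ]
canR [0.5402 0.0115 0.074 ]
```

```bash
python3 - <<'E'
from fit import *
d=cap('wrist');e=cap('scene')
print(d['fx'],d['fy'],d['cx'],d['cy'],np.linalg.inv(d['world_to_cam']))
S=scoopR(-1.629,30);o=np.array([.5076,-.1989,0])
for m in[(-66.5,-32,74),(-66.5,32,74),(66.5,0,74),(18,-32,74)]:
  print('can',1.5*proj(d,o+S.apply(np.array(m)/1000)))
for a in(0,90,180,270): print('dish',1.5*proj(d,np.array([.4913+.06*np.cos(np.radians(a)),.04+.06*np.sin(np.radians(a)),.032])))
print('fan',1.5*proj(d,np.array([.5728,.0936,.01])))
for c in ('scene','wrist'):
  for n in['dish','canister','cooling_fan']: print(c,n,[(round(x['p'],2),(np.array(x['box'])*(1.5 if c=='wrist' else 1)).round().tolist()) for x in imaging.spot_in(n,c)[:2]])
E
```

```text
272.8954749120791 272.8954749120791 255.7697204287865 190.95437199661998 [[ 0.9955 -0.0664 -0.0672  0.5233]
 [-0.0945 -0.704  -0.7039  0.5214]
 [-0.0006  0.7071 -0.7071  0.3166]
 [ 0.      0.      0.      1.    ]]
can [395.4174 474.1371]
can [436.8883 473.5841]
can [414.6544 502.5705]
can [396.2215 493.2333]
dish [439.6013 389.7665]
dish [390.3336 366.341 ]
dish [349.2572 394.2112]
dish [397.3096 413.961 ]
fan [455.1766 350.9818]
scene dish [(0.9, [238.0, 213.0, 282.0, 259.0]), (0.49, [156.0, 132.0, 185.0, 156.0])]
scene canister [(0.92, [296.0, 263.0, 356.0, 335.0])]
scene cooling_fan []
wrist dish [(0.67, [346.0, 349.0, 438.0, 415.0])]
wrist canister [(0.64, [383.0, 431.0, 434.0, 465.0])]
wrist cooling_fan [(0.6, [433.0, 330.0, 477.0, 364.0])]
```

The wrist view is upside down, so the near feet of things appear at the top and the first scene-based estimate holds. I'll refit with the feet.

```bash
python3 - <<'E'
from fit import *
d=cap('wrist');e=cap('scene')
P=lambda L:[(e,130+x/2.5,110+y/2.5,m) for x,y,m in L]
obs=P([(187,93,(-98,0,130)),(205,142,(-65.5,0,73.6)),(222,231,(25,-22,2)),(256,213,(25,22,2))])
obs+=[(d,u/1.5,v/1.5,m) for u,v,m in [(356,244,(-25,-24,0)),(404,244,(-25,24,0)),(377,297,(-98+10.4,0,136))]]
for fr in (3,4):
  p,f=fit(obs,[.4968,.2407,-1.66,0],fr);print(p,f)
p,f=fit(obs,[.4968,.2407,-1.66,0],3)
S=scoopR(p[2],30);o=np.array([p[0],p[1],0])
delta(S*TS,o+S.apply(along(.17)));delta(S*TS,o+S.apply(along(.1)))
E
```

```text
[ 0.4937  0.2406 -1.648 ] [[-1.4276 -0.9186]
 [-2.0797 -0.5769]
 [ 0.2605  1.1446]
 [-0.7512  2.5922]
 [ 0.3152 -0.2605]
 [ 0.4779 -0.7612]
 [ 0.1984  1.8852]]
[ 0.4935  0.24   -1.6491 -0.0011] [[-1.2912 -0.5244]
 [-1.96   -0.1962]
 [ 0.3432  1.5175]
 [-0.6671  2.9731]
 [ 0.3421 -0.4335]
 [ 0.4092 -0.9048]
 [ 0.2491  1.4705]]
-0.5 -0.2 -1.0 -0.8 -5.1 63.2
-0.5 -0.2 -1.0 -0.9 -4.5 133.2
```

>>> {"method": "carry_out", "body": {"targets": "0 0 -1 -1 -5 33 100;0 0 -1 -1 -5 66 100;0 0 -1 -1 -5 100 100;0 0 -1 -1 -5 133 100;0 0 -1 -1 -5 133 100;0 0 -1 -1 -5 133 100"}}

```text
time: 3.45
tcp_pos: [0.4996, 0.3145, 0.0874]
tcp_rot: [0.172, 0.71, 0.656, -0.191]
force: [0.5, 0.0, 0.2]
opening: 0.999
grasp_force: 0.0
```

```bash
python3 - <<'E'
from fit import *
S=scoopR(-1.648,30);o=np.array([.4937,.2406,0])
print(ctrl.sense()['force']);delta(S*TS,o+S.apply(along(.1)))
d=cap('wrist','w2.png')
E
```

```text
[0.5185 0.012  0.2111]
-0.4 -0.2 -0.0 -0.6 -0.2 1.3
```

View pics/w2.png

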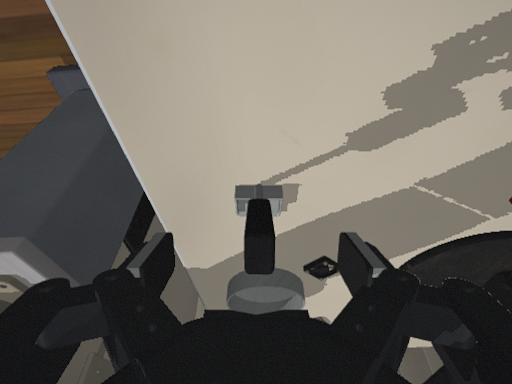

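The grip at column 260 sits midway between the fingers (about 257), so I'll close.

>>> {"method": "carry_out", "body": {"targets": "0 0 0 0 0 0 0;0 0 0 0 0 0 0;0 0 0 0 0 0 0;0 0 0 0 0 0 0;0 0 0 0 0 0 0;0 0 0 0 0 0 0;0 0 0 0 0 0 0;0 0 0 0 0 0 0", "force": 90}}

```text
time: 4.5
tcp_pos: [0.499, 0.3134, 0.0867]
tcp_rot: [0.172, 0.71, 0.655, -0.192]
force: [0.7, 1.1, 3.2]
opening: 0.163
grasp_force: 89.7
```

>>> {"method": "carry_out", "body": {"targets": "0 0 0 -15 0 -26 0;0 0 0 -30 0 -52 0;0 0 0 -55 0 -95 0;0 0 0 -75 0 -130 0;0 0 0 -75 0 -130 0;0 0 0 -75 0 -130 0"}}

```text
time: 5.25
tcp_pos: [0.4991, 0.313, 0.2353]
tcp_rot: [0.171, 0.71, 0.655, -0.193]
force: [0.4, 0.4, -2.0]
opening: 0.161
grasp_force: 89.1
```

```bash
python3 - <<'E'
from fit import *
s=ctrl.sense();print(s['force'],s['tcp_pos'],s['joint_positions'],R.from_quat(np.roll(s['tcp_rot'],-1)).as_matrix())
d=cap('wrist','w3.png')
cap('scene','s3.png')
e=cap('side')
a=cv2.imread('pics/w3.png'); b2=cv2.imread('pics/s3.png')[120:320,190:390]
b2=cv2.resize(b2,(384,384),interpolation=cv2.INTER_CUBIC)
cv2.imwrite('pics/m3.png',cv2.resize(np.hstack([a[100:300,130:390].repeat(2,0).repeat(2,1)[:384,:420],b2]),(800,382)))
E
```

```text
[ 0.3903  0.4053 -2.0307] [0.4991 0.313  0.2353] [-1.086   0.8164  0.5688  1.3157 -0.0121  1.4504 -0.676 ] [[ 0.0663  0.9966 -0.0494]
 [ 0.8645 -0.0821 -0.4959]
 [-0.4982 -0.0098 -0.867 ]]
```

View pics/m3.png

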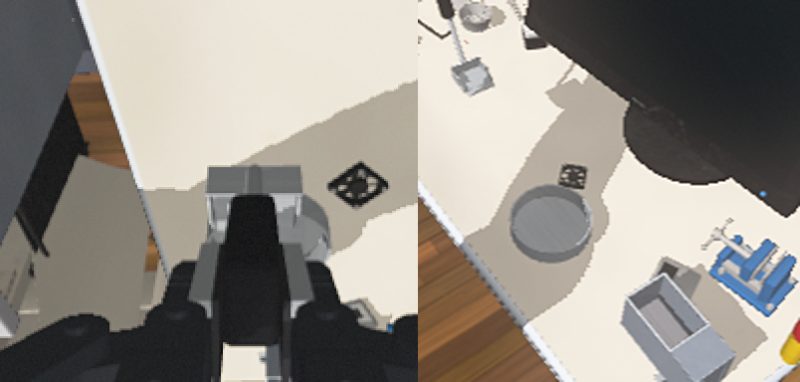

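The scoop is held squarely. I'll carry it beyond the canister so the wrist camera sees the whole canister.

```bash
cat >> h.py <<'E'
def lipaim(yaw,can,lipc,lean,cur=None,s0=.1):
    """TCP target with the lip underside at canister-frame point lipc (mm)"""
    S=scoopR(yaw,lean); C=R.from_euler('z',can[2]); lip=np.array([can[0],can[1],0])+C.apply(np.array(lipc)/1000)
    return S*TS, lip+S.apply(along(s0)-np.array([.025,0,0]))
E
python3 - <<'E'
from h import *
d=cap('wrist')
s=ctrl.sense();Rt=R.from_quat(np.roll(s['tcp_rot'],-1));S=Rt*TS.inv();o=s['tcp_pos']-S.apply(along(.1))
for m in[(-25,-24,0),(-25,24,0)]: print(proj(d,o+S.apply(np.array(m)/1000)))
S=scoopR(-1.629,15);delta(S*TS,np.array([.505,-.23,.28]))
E
```

```text
[232.85626398 181.80135922]
[279.99972726 181.81444646]
-1.0 15.0 -1.0 -490.8 49.7 230.7
```

>>> {"method": "carry_out", "body": {"targets": "0 2 0 -40 4 18 0;0 4 0 -100 10 47 0;0 6 0 -155 15 73 0;0 8 0 -210 21 99 0;0 10 0 -265 27 125 0;0 12 0 -320 32 150 0;-1 13 -1 -375 38 176 0;-1 15 -1 -430 44 202 0"}}

```text
time: 6.45
tcp_pos: [0.5046, -0.1638, 0.2748]
tcp_rot: [0.089, 0.721, 0.681, -0.094]
force: [1.4, 0.2, -1.9]
opening: 0.162
grasp_force: 89.1
```

>>> {"method": "carry_out", "body": {"targets": "0 0 0 -40 4 19 0;0 0 0 -61 6 29 0;0 0 0 -61 6 29 0;0 0 0 -61 6 29 0"}}

```text
time: 6.95
tcp_pos: [0.5075, -0.2278, 0.2623]
tcp_rot: [0.089, 0.721, 0.681, -0.094]
force: [0.5, 0.5, -0.9]
opening: 0.164
grasp_force: 89.1
```

```bash
python3 - <<'E'
from h import *
np.set_printoptions(precision=4,suppress=True)
d=cap('wrist','w4.png');s=ctrl.sense();print(s['tcp_pos'],s['joint_positions'],s['force'])
a=cv2.imread('pics/w4.png')[0:230,130:390];cv2.imwrite('pics/w4c.png',cv2.resize(a,None,fx=2.5,fy=2.5,interpolation=cv2.INTER_CUBIC))
S=scoopR(-1.629,30);o=np.array([.5076,-.1989,0])
for m in[(-66.5,-32,74),(-66.5,32,74),(18,-29,74),(18,29,74),(66.5,-32,74),(66.5,32,74)]: print(m,(proj(d,o+S.apply(np.array(m)/1000))-[130,0])*2.5)
E
```

```text
[ 0.5078 -0.2274  0.2625] [-0.2039  0.4511  0.5879  1.8016  0.0059  0.8854  0.2669] [-0.0497  0.2073 -1.5334]
(-66.5, -32, 74) [238.7853 114.8883]
(-66.5, 32, 74) [384.9248 114.9054]
(18, -29, 74) [254.1177 306.2806]
(18, 29, 74) [370.1889 306.2787]
(66.5, -32, 74) [252.495 396.179]
(66.5, 32, 74) [372.0901 396.1696]
```

View pics/w4c.png

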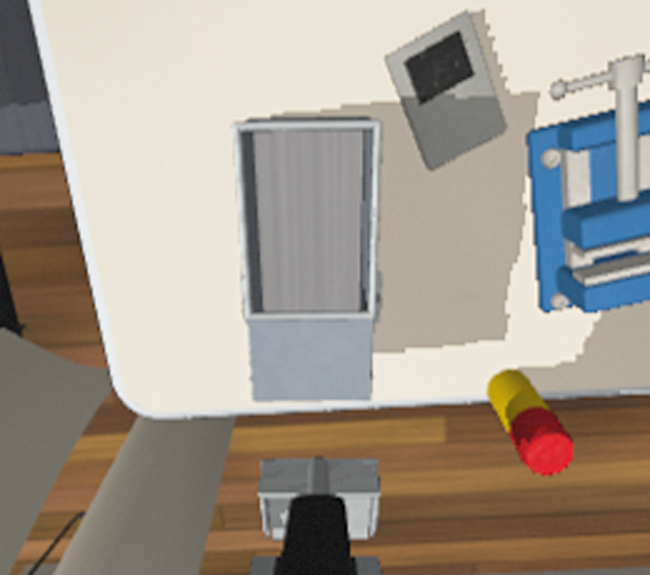

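The canister's top corners in this crop are at (233,124), (381,121), (372,399) and (253,401), with the hood edge at row 316. The rear foot corners of the scoop are at (261,461) and (380,461).

```bash
python3 - <<'E'
from fit import *
d=cap('wrist');e=cap('scene')
w=[(d,130+u/2.5,v/2.5,m) for u,v,m in[(233,124,(-66.5,-32,74)),(381,121,(-66.5,32,74)),(372,399,(66.5,32,74)),(253,401,(66.5,-32,74))]]
P=lambda L:[(e,130+x/2.5,110+y/2.5,m) for x,y,m in L]
ca=P([(421,411,(-66.5,-32,74)),(473,384,(-66.5,32,74)),(565,487,(66.5,32,74)),(505,517,(66.5,-32,74))])
for n,o in(('w',w),('both',w+ca)):
  for fr in (3,4):print(n,*fit(o,[.5076,-.1989,-1.63,0],fr))
s=ctrl.sense();Rt=R.from_quat(np.roll(s['tcp_rot'],-1));S=Rt*TS.inv();o=s['tcp_pos']-S.apply(along(.1))
print([ (proj(d,o+S.apply(np.array(m)/1000))-[130,0])*2.5 for m in[(-25,-24,0),(-25,24,0)]],S.as_euler('zyx',degrees=True))
E
```

```text
w [ 0.5068 -0.2013 -1.6107] [[ 0.5064 -0.2591]
 [-0.5428 -0.1849]
 [ 0.0334  0.3182]
 [-0.0015  0.2893]]
w [ 0.5068 -0.2014 -1.6107 -0.0007] [[ 0.5713 -0.1761]
 [-0.607  -0.1007]
 [-0.0114  0.1839]
 [ 0.0404  0.1548]]
both [ 0.5067 -0.201  -1.6145] [[ 0.6224 -0.6597]
 [-0.396  -0.3374]
 [-0.2236  0.2213]
 [-0.2783  0.0258]
 [ 0.0094  0.4871]
 [-0.3651 -1.5453]
 [ 0.7017  0.1778]
 [ 3.5546  3.3588]]
both [ 0.5067 -0.201  -1.6146  0.0002] [[ 0.5962 -0.6785]
 [-0.3864 -0.3545]
 [-0.2207  0.2635]
 [-0.2994  0.0668]
 [ 0.0084  0.4403]
 [-0.3625 -1.5922]
 [ 0.7093  0.135 ]
 [ 3.5582  3.3166]]
[array([257.2604, 454.3304]), array([375.0505, 454.3194])] [-93.1159  -0.9267  15.1362]
```

```bash
cat >> h.py <<'E'
CAN=(.5068,-.2013,-1.611); BIAS=np.array([2.5,1.4,0])
def go(x,z,lean,y=0,cur=None):
    return delta(*lipaim(CAN[2],CAN,np.array([x,y,z])-BIAS,lean),cur)
def lipnow(s=None):
    s=s or ctrl.sense();Rt=R.from_quat(np.roll(s['tcp_rot'],-1));S=Rt*TS.inv();lip=s['tcp_pos']-S.apply(along(.1)-np.array([.025,0,0]))
    l=R.from_euler('z',-CAN[2]).apply(lip-np.array([CAN[0],CAN[1],0]))*1000+BIAS
    bz=S.apply(b);print('lip',l.round(1),'lean',round(np.degrees(np.arccos(bz[2])),1),'yaw',np.degrees(np.arctan2(-S.as_matrix()[0,1],S.as_matrix()[1,1])-CAN[2]).round(1),'F',np.round(s['force'],1),'t',s['time'])
E
python3 - <<'E'
from h import *
lipnow(); go(8,115,10); 
cur=lipaim(CAN[2],CAN,np.array([8,0,115])-BIAS,10)
for z in (60,40,25): go(8,z,10,0,cur)
E
```

```text
lip [100.6   2.5 153.5] lean 14.8 yaw -0.9 F [ 0.2  0.2 -1.4] t 7.1
-0.1 4.8 -0.9 88.7 -5.0 10.5
0.0 0.0 0.0 9.6 0.0 54.2
0.0 0.0 0.0 13.0 0.0 73.9
0.0 0.0 0.0 15.6 0.0 88.6
```

>>> {"method": "carry_out", "body": {"targets": "0 1 0 30 -2 -5 0;0 2 0 60 -4 0 0;0 4 -1 88 -5 5 0;0 5 -1 88.5 -5 10.5 0;0 5 -1 88.5 -5 10.5 0;0 5 -1 88.5 -5 10.5 0"}}

```text
time: 7.85
tcp_pos: [0.5074, -0.1475, 0.2303]
tcp_rot: [0.059, 0.72, 0.689, -0.063]
force: [0.8, 0.5, -0.9]
opening: 0.165
grasp_force: 89.1
```

```bash
python3 - <<'E'
from h import *
lipnow(); go(8,115,10);go(8,60,10);go(8,30,10)
d=cap('wrist','w5.png');a=cv2.imread('pics/w5.png')[0:260,130:390];cv2.imwrite('pics/w5.png',cv2.resize(a,None,fx=2.2,fy=2.2,interpolation=cv2.INTER_CUBIC))
E
```

```text
lip [ 11.   -0.6 115.3] lean 9.9 yaw -0.2 F [ 0.8  0.5 -0.9] t 7.85
-0.1 -0.1 -0.2 3.2 0.2 -0.1
-0.1 -0.1 -0.2 12.7 0.2 54.0
-0.1 -0.1 -0.2 17.8 0.3 83.6
```

View pics/w5.png

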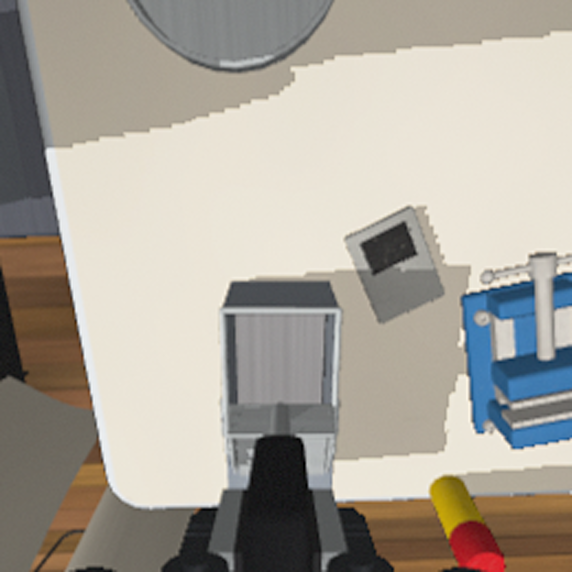

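The scoop's rear wall (columns 228–333) is centred in the canister (220–340). I'll lower it.

>>> {"method": "carry_out", "body": {"targets": "0 0 0 5 0 20 0;0 0 0 9 0 40 0;0 0 0 12.5 0 54 0;0 0 0 15 0 68 0;0 0 0 17 0 78 0;0 0 0 17.5 0 83.5 0;0 0 0 17.5 0 83.5 0"}}

```text
time: 8.78
tcp_pos: [0.5073, -0.1435, 0.1446]
tcp_rot: [0.059, 0.719, 0.689, -0.063]
force: [-0.3, -0.1, -0.0]
opening: 0.164
grasp_force: 89.1
```

```bash
python3 - <<'E'
from h import *
lipnow(); go(8,30,10);go(8,20,10);go(8,10,10)
E
```

```text
lip [ 6.9 -0.9 29.6] lean 9.9 yaw -0.1 F [-0.3 -0.1 -0. ] t 8.775
-0.2 -0.1 -0.1 -0.9 0.5 -0.2
-0.2 -0.1 -0.1 0.8 0.5 9.7
-0.2 -0.1 -0.1 2.5 0.5 19.5
```

>>> {"method": "carry_out", "body": {"targets": "0 0 0 0.5 0.5 6 0;0 0 0 1 0.5 10 0;0 0 0 1.5 0.5 13 0;0 0 0 1.5 0.5 13 0"}}

```text
time: 9.28
tcp_pos: [0.5076, -0.144, 0.1315]
tcp_rot: [0.059, 0.719, 0.69, -0.063]
force: [-0.4, -0.0, -1.3]
opening: 0.163
grasp_force: 89.1
```

>>> {"method": "carry_out", "body": {"targets": "0 0 0 0.2 0 1 0;0 0 0 0.3 0 2 0;0 0 0 0.3 0 2 0"}}

```text
time: 9.65
tcp_pos: [0.5078, -0.1441, 0.1296]
tcp_rot: [0.059, 0.719, 0.69, -0.063]
force: [0.4, -0.8, -0.7]
opening: 0.165
grasp_force: 89.1
```

>>> {"method": "carry_out", "body": {"targets": "0 0 0 0.2 0 1 0;0 0 0 0.3 0 2 0;0 0 0 0.3 0 2 0"}}

```text
time: 10.02
tcp_pos: [0.5077, -0.1441, 0.1275]
tcp_rot: [0.059, 0.719, 0.69, -0.063]
force: [0.2, 0.5, -1.4]
opening: 0.163
grasp_force: 89.1
```

```bash
python3 - <<'E'
from h import *
lipnow()
E
```

```text
lip [ 7.6 -0.4 12.5] lean 9.9 yaw -0.1 F [ 0.2  0.5 -1.4] t 10.025
```

>>> {"method": "carry_out", "body": {"targets": "0 0 0 0.1 0 0.7 0;0 0 0 0.2 0 1.4 0;0 0 0 0.2 0 1.4 0"}}

```text
time: 10.4
tcp_pos: [0.5077, -0.1442, 0.1262]
tcp_rot: [0.059, 0.719, 0.689, -0.063]
force: [-0.3, -0.1, -1.3]
opening: 0.165
grasp_force: 89.1
```

>>> {"method": "carry_out", "body": {"targets": "0 0 0 0.1 0 0.7 0;0 0 0 0.2 0 1.4 0;0 0 0 0.2 0 1.4 0"}}

```text
time: 10.78
tcp_pos: [0.5079, -0.1442, 0.1249]
tcp_rot: [0.059, 0.719, 0.69, -0.063]
force: [0.5, -0.1, 0.8]
opening: 0.164
grasp_force: 89.5
```

>>> {"method": "carry_out", "body": {"targets": "0 0 0 0.1 0 0.7 0;0 0 0 0.2 0 1.4 0;0 0 0 0.2 0 1.4 0"}}

```text
time: 11.15
tcp_pos: [0.5085, -0.1436, 0.1244]
tcp_rot: [0.059, 0.719, 0.69, -0.062]
force: [-1.3, 3.8, 10.7]
opening: 0.16
grasp_force: 90.9
```

```bash
python3 - <<'E'
from h import *
lipnow()
E
```

```text
lip [6.9 0.6 9.3] lean 9.8 yaw -0.1 F [-1.3  3.8 10.7] t 11.15
```

Contact with the floor is at lip z ≈ 9.5 mm at x = 7, so about 5.6 mm at the far wall, which is inside the stated 5–13 mm range. Next I'll lay the scoop flat and slide it forward.

```bash
python3 - <<'E'
from h import *
fl=lambda x:9.5-(x-7)*.07
go(15,fl(15)+2.5,17);go(24,fl(24)+1,24)
cur=lipaim(CAN[2],CAN,np.array([24,0,fl(24)+1])-BIAS,24)
print('next')
for x in(34,44,52,60): go(x,fl(x)-.7,24,0,cur)
E
```

```text
-0.1 -7.2 -0.1 6.8 -0.8 5.5
-0.1 -14.2 -0.1 12.2 -0.8 16.9
next
0.0 0.0 0.0 -8.2 0.0 6.3
0.0 0.0 0.0 -17.0 0.0 11.0
0.0 0.0 0.0 -24.1 0.0 14.7
0.0 0.0 0.0 -31.2 0.0 18.5
```

>>> {"method": "carry_out", "body": {"targets": "0 -3.5 0 3 0 1 0;0 -7 0 6.5 0 4.5 0;0 -10.5 0 9.5 0 10 0;0 -14 0 12 0 16 0;0 -14 0 12 0 16 0;0 -14 0 12 0 16 0"}}

```text
time: 11.9
tcp_pos: [0.5081, -0.1357, 0.1059]
tcp_rot: [0.142, 0.706, 0.677, -0.15]
force: [-0.4, -0.3, -1.1]
opening: 0.162
grasp_force: 89.3
```

```bash
python3 - <<'E'
from h import *
fl=lambda x:9.5-(x-7)*.07
lipnow()
for x in(24,34,44,52,60): go(x,fl(x)-.7,24)
E
```

```text
lip [25.  -0.3  9.2] lean 23.8 yaw -0.2 F [-0.4 -0.3 -1.1] t 11.9
-0.2 -0.2 -0.1 2.0 -0.1 1.2
-0.2 -0.2 -0.1 -6.9 -0.1 5.9
-0.2 -0.2 -0.1 -15.8 -0.0 10.6
-0.2 -0.2 -0.1 -22.9 -0.0 14.3
-0.2 -0.2 -0.1 -30.0 0.0 18.1
```

>>> {"method": "carry_out", "body": {"targets": "0 0 0 -3 0 4 0;0 0 0 -7 0 6 0;0 0 0 -11 0 8 0;0 0 0 -16 0 10.6 0;0 0 0 -16 0 10.6 0"}}

```text
time: 12.52
tcp_pos: [0.5075, -0.1552, 0.1027]
tcp_rot: [0.143, 0.706, 0.677, -0.15]
force: [0.8, -0.8, 1.1]
opening: 0.162
grasp_force: 89.4
```

```bash
python3 - <<'E'
from h import *
fl=lambda x:9.5-(x-7)*.07
lipnow()
for x in(44,52,60): go(x,fl(x)-.7,24)
E
```

```text
lip [44.6 -0.2  6.1] lean 23.9 yaw -0.2 F [ 0.8 -0.8  1.1] t 12.525
-0.1 -0.1 -0.1 0.7 -0.2 -0.2
-0.1 -0.1 -0.1 -6.3 -0.2 3.5
-0.1 -0.1 -0.1 -13.4 -0.2 7.3
```

>>> {"method": "carry_out", "body": {"targets": "0 0 0 -3 0 2.4 0;0 0 0 -6.3 0 4.1 0;0 0 0 -9 0 5.5 0;0 0 0 -11.5 0 6.8 0;0 0 0 -13.5 0 7.9 0;0 0 0 -13.5 0 7.9 0"}}

```text
time: 13.28
tcp_pos: [0.5075, -0.1694, 0.1011]
tcp_rot: [0.143, 0.706, 0.677, -0.149]
force: [0.3, 2.9, 7.6]
opening: 0.166
grasp_force: 90.4
```

```bash
python3 - <<'E'
from h import *
lipnow()
fl=lambda x:9.5-(x-7)*.07
for x in(60,61,63): go(x,fl(x)-1,24)
E
```

```text
lip [58.8  0.7  4.5] lean 23.9 yaw -0.1 F [0.3 2.9 7.6] t 13.275
-0.1 -0.1 -0.0 -0.9 -0.9 0.3
-0.1 -0.1 -0.0 -1.8 -0.9 0.8
-0.1 -0.1 -0.0 -3.6 -0.9 1.7
```

>>> {"method": "carry_out", "body": {"targets": "0 0 0 -0.9 0 0.4 0;0 0 0 -1.8 0 0.8 0;0 0 0 -1.8 0 0.8 0"}}

```text
time: 13.65
tcp_pos: [0.5075, -0.171, 0.101]
tcp_rot: [0.143, 0.706, 0.678, -0.149]
force: [-0.3, 4.1, 8.0]
opening: 0.164
grasp_force: 90.8
```

>>> {"method": "carry_out", "body": {"targets": "0 0 0 -0.9 0 0.4 0;0 0 0 -1.8 0 0.8 0;0 0 0 -1.8 0 0.8 0"}}

```text
time: 14.02
tcp_pos: [0.5075, -0.1721, 0.101]
tcp_rot: [0.142, 0.706, 0.678, -0.149]
force: [0.5, 7.4, 12.5]
opening: 0.163
grasp_force: 91.4
```

```bash
python3 - <<'E'
from h import *
lipnow()
E
```

```text
lip [61.3  0.8  4.3] lean 23.8 yaw -0.0 F [ 0.5  7.4 12.5] t 14.025
```

```bash
python3 - <<'E'
from h import *
for x,z,l in((61,7,27),(60.5,10.5,30),(60.3,14,34),(60,18,38),(60,20.5,41)): go(x,z,l,.4)
E
```

```text
-0.1 -3.2 0.0 6.1 -0.5 -0.0
-0.1 -6.2 0.0 11.5 -0.5 -0.7
-0.1 -10.2 0.0 18.4 -0.5 0.1
-0.1 -14.2 0.0 24.9 -0.5 1.0
-0.1 -17.2 0.0 29.6 -0.5 2.5
```

>>> {"method": "carry_out", "body": {"targets": "0 -3 0 7 0 -1.5 0;0 -6 0 12.5 0 -2 0;0 -10 0 19.5 0 -1.5 0;0 -14 0 26 0 -0.5 0;0 -17 0 30.5 0 1 0;0 -17 0 30.5 0 1 0;0 -17 0 30.5 0 1 0"}}

```text
time: 14.9
tcp_pos: [0.5071, -0.1467, 0.0874]
tcp_rot: [0.24, 0.677, 0.648, -0.253]
force: [-0.2, 0.7, -2.4]
opening: 0.166
grasp_force: 89.2
```

```bash
python3 - <<'E'
from h import *
lipnow()
for x,z,l in((50,22,41),(36,32,39),(22,45,37),(14,54,36.5),(12,75,37),(12,110,38)): go(x,z,l,0)
E
```

```text
lip [60.5 -1.  20.8] lean 40.8 yaw -0.2 F [-0.2  0.7 -2.4] t 14.9
-0.2 -0.2 -0.1 7.5 0.5 -7.7
-0.2 1.8 -0.1 7.2 0.4 -25.8
-0.2 3.8 -0.1 4.9 0.3 -46.0
-0.2 4.3 -0.1 3.9 0.3 -58.3
-0.2 3.8 -0.1 -7.2 0.2 -75.2
-0.2 2.8 -0.1 -27.9 0.1 -101.1
```

```bash
python3 - <<'E'
from h import *
for x,z,l in((53,22.5,40),(46,27,39),(39,32,38),(32,38,37),(25,44,36.5),(18,52,36)): go(x,z,l,0)
E
```

```text
-0.2 0.8 -0.1 2.7 0.5 -6.8
-0.2 1.8 -0.1 2.9 0.5 -15.5
-0.2 2.8 -0.1 2.7 0.4 -24.4
-0.2 3.8 -0.1 1.9 0.4 -34.2
-0.2 4.3 -0.1 2.1 0.3 -43.6
-0.2 4.8 -0.1 1.1 0.3 -54.5
```

>>> {"method": "carry_out", "body": {"targets": "0 0.5 0 1.5 0.3 -3 0;0 1 0 2.7 0.5 -7 0;0 2 0 3 0.5 -15.5 0;0 3 0 2.7 0.5 -24.5 0;0 4 0 2 0.5 -34 0;0 4.5 0 2 0.5 -43.5 0;0 5 0 1 0.5 -54.5 0;0 5 0 1 0.5 -54.5 0"}}

```text
time: 15.9
tcp_pos: [0.5105, -0.1091, 0.1285]
tcp_rot: [0.213, 0.687, 0.659, -0.222]
force: [0.3, -0.7, -1.9]
opening: 0.161
grasp_force: 89.1
```

```bash
python3 - <<'E'
from h import *
lipnow()
cap('scene','s6.png');a=cv2.imread('pics/s6.png')[240:340,270:400]
cap('wrist','w6.png');w=cv2.imread('pics/w6.png')[130:290,170:350]
cv2.imwrite('pics/m6.png',np.vstack([cv2.resize(a,(520,400),interpolation=cv2.INTER_CUBIC)[:330],cv2.resize(w,(520,462),interpolation=cv2.INTER_CUBIC)[:268]]))
for c in('scene','wrist'):print(c,[(round(x['p'],2),np.round(x['box']).astype(int).tolist()) for x in imaging.spot_in('ball1_center',c)])
E
```

```text
lip [16.5  1.2 52.3] lean 35.8 yaw -0.1 F [ 0.3 -0.7 -1.9] t 15.9
scene []
wrist [(0.67, [218, 130, 296, 230])]
```

View pics/m6.png

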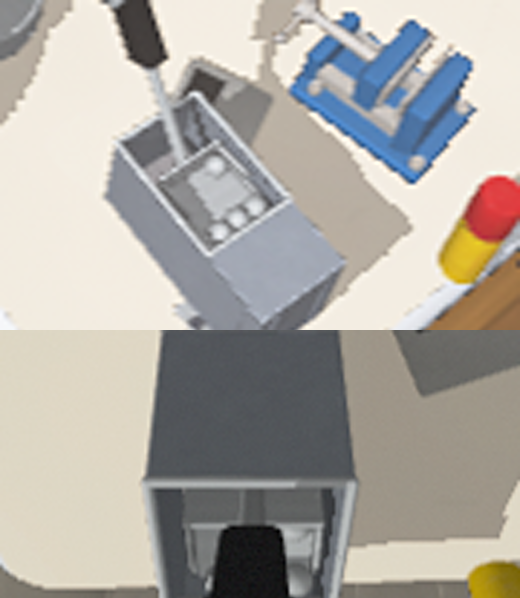

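```bash
python3 - <<'E'
from h import *
d=cap('scene')
iC=lambda p:(R.from_euler('z',-CAN[2]).apply(np.array(p)-[CAN[0],CAN[1],0])*1000).round(0)
for x,y in((216,165),(217,232),(236,217),(253,205)):
  print([iC(onz(d,270+x/4,240+y/4,z)) for z in(.06,.055,.016)])
o=np.array([CAN[0],CAN[1],0]);C=R.from_euler('z',CAN[2])
for m in((16.5,-21,54),(16.5,23,54),(18,-29,74),(18,29,74),(-63,-29,74),(-63,29,74)): print(m,(proj(d,o+C.apply(np.array(m)/1000))-[270,240])*4)
E
```

```text
[array([-24.,  15.,  60.]), array([-26.,  17.,  55.]), array([-38.,  36.,  16.])]
[array([  9., -13.,  60.]), array([  7., -11.,  55.]), array([-3.,  6., 16.])]
[array([ 8.,  3., 60.]), array([ 6.,  5., 55.]), array([-4., 23., 16.])]
[array([ 8., 16., 60.]), array([ 6., 19., 55.]), array([-4., 37., 16.])]
(16.5, -21, 54) [213.55649223 254.14351608]
(16.5, 23, 54) [269.85684067 215.23756316]
(18, -29, 74) [209.85059425 248.68249029]
(18, 29, 74) [285.33059885 196.71861115]
(-63, -29, 74) [121.47219213 142.06195077]
(-63, 29, 74) [195.38102529  95.07551288]
```

All four balls project inside the scoop: three about 8 mm behind the lip and one at the rear. I'll raise the lip further, gently, before lifting.

```bash
python3 - <<'E'
from h import *
lipnow()
for x,z,l in((17,55,37.5),(17,58,39),(17,62,41)): go(x,z,l,1)
E
```

```text
lip [17.4 -0.1 51.5] lean 35.9 yaw -0.1 F [ 0.1  0.2 -1.1] t 16.15
-0.2 -1.6 -0.0 1.7 0.7 -1.9
-0.2 -3.1 0.0 3.2 0.7 -3.1
-0.2 -5.1 0.0 5.1 0.6 -4.6
```

>>> {"method": "carry_out", "body": {"targets": "0 -1 0 1 0 -1 0;0 -2 0 2 0 -2 0;0 -3 0 3.2 0 -3 0;0 -4 0 4.2 0 -4 0;0 -5 0 5 0 -4.6 0;0 -5 0 5 0 -4.6 0;0 -5 0 5 0 -4.6 0"}}

```text
time: 17.02
tcp_pos: [0.51, -0.1032, 0.1288]
tcp_rot: [0.241, 0.676, 0.649, -0.253]
force: [0.5, -0.5, -1.7]
opening: 0.164
grasp_force: 89.1
```

```bash
python3 - <<'E'
from h import *
lipnow()
cap('scene','s7.png');a=cv2.imread('pics/s7.png')[260:310,290:350]
cv2.imwrite('pics/m7.png',cv2.resize(a,(600,500),interpolation=cv2.INTER_CUBIC))
for x,z,l in((17,80,41),(17,120,41)): go(x,z,l,0)
E
```

```text
lip [16.9  0.2 62.3] lean 40.9 yaw -0.1 F [ 0.5 -0.5 -1.7] t 17.025
-0.2 -0.1 -0.0 -11.3 -0.7 -13.3
-0.2 -0.1 -0.0 -37.5 -0.7 -43.5
```

View pics/m7.png

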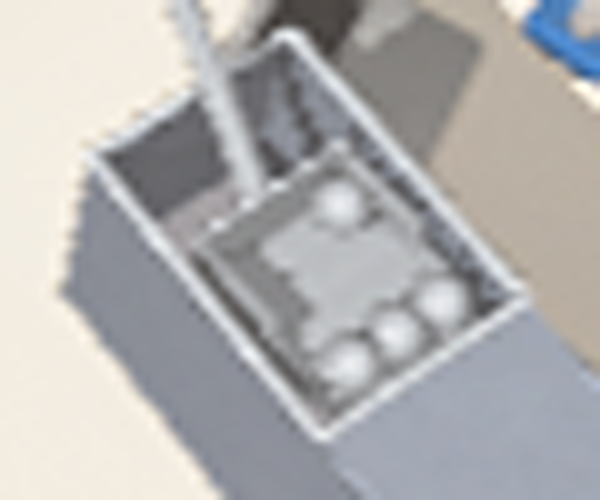

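```bash
python3 - <<'E'
from h import *
d=cap('scene')
s=ctrl.sense();Rt=R.from_quat(np.roll(s['tcp_rot'],-1));S2=Rt*TS.inv();o2=s['tcp_pos']-S2.apply(along(.1))
s1=dict(p=np.array([.5105,-.1091,.1285]),q=[.213,.687,.659,-.222]);S1=R.from_quat(np.roll(s1['q'],-1))*TS.inv();o1=s1['p']-S1.apply(along(.1))
def sc(u,v,S,o,h=9):
    a,r=ray(d,u,v);n=S.apply([0,0,1]);t=((o+n*h/1000-a)@n)/(r@n);return (S.inv().apply(a+r*t-o)*1000).round(1)
for u1,v1,u2,v2 in((324.2,298,325,296),(329,294.2,329.7,293.3),(333.2,291.2,334.3,290),(324,281.2,324,280.2)): print(sc(u1,v1,S1,o1),sc(u2,v2,S2,o2))
for m in((25,-22,2),(25,22,2),(-25,-24,20),(-25,24,20)): print(m,(proj(d,o2+S2.apply(np.array(m)/1000))-[290,260])*10)
E
```

```text
[ 20.8 -13.2   9. ] [ 20.9 -11.5   9. ]
[19.8  2.6  9. ] [21.9  2.   9. ]
[19.5 16.   9. ] [21.5 16.7  9. ]
[-13.6  16.5   9. ] [-13.9  16.2   9. ]
(25, -22, 2) [326.51082109 413.05913905]
(25, 22, 2) [468.83729665 315.92438669]
(-25, -24, 20) [180.69959535 227.56891291]
(-25, 24, 20) [334.84749608 127.94078956]
```

Three balls sit side by side at the lip, jammed between the tapering sides, and the fourth is in the rear corner. They don't move at 10° of tilt, so I'll lift smoothly with more tilt.

```bash
python3 - <<'E'
from h import *
lipnow()
for x,z,l in((17,64,41),(17,69,41.5),(17,77,42),(16,87,43),(14,98,44),(12,109,45),(12,118,46),(12,122,46.5)): go(x,z,l,0)
E
```

```text
lip [17.   0.2 62.3] lean 40.9 yaw -0.1 F [-0.4  0.2 -0.9] t 17.125
-0.2 -0.1 -0.0 -0.8 -0.6 -1.2
-0.2 -0.6 -0.0 -3.0 -0.6 -4.6
-0.2 -1.1 -0.0 -7.2 -0.7 -10.3
-0.2 -2.1 -0.0 -10.8 -0.7 -17.7
-0.2 -3.1 -0.0 -14.4 -0.7 -26.5
-0.2 -4.1 -0.0 -17.9 -0.7 -35.3
-0.2 -5.1 -0.0 -21.7 -0.7 -41.2
-0.2 -5.6 -0.0 -23.3 -0.8 -43.7
```

>>> {"method": "carry_out", "body": {"targets": "0 0 0 -1 -0.3 -1.3 0;0 -0.5 0 -3 -0.6 -4.6 0;0 -1 0 -7 -0.7 -10.3 0;0 -2 0 -11 -0.7 -17.5 0;0 -3 0 -14.5 -0.7 -26.5 0;0 -4 0 -18 -0.7 -35.3 0;0 -5 0 -21.5 -0.7 -41 0;0 -5.5 0 -23 -0.7 -43.7 0"}}

```text
time: 18.12
tcp_pos: [0.5101, -0.0914, 0.1771]
tcp_rot: [0.272, 0.663, 0.637, -0.285]
force: [0.0, 0.1, -2.5]
opening: 0.163
grasp_force: 89.1
```

>>> {"method": "carry_out", "body": {"targets": "0 0 0 0 0 0 0;0 0 0 0 0 0 0"}}

```text
time: 18.38
tcp_pos: [0.5097, -0.092, 0.1767]
tcp_rot: [0.272, 0.663, 0.636, -0.285]
force: [0.1, -0.1, -1.7]
opening: 0.164
grasp_force: 89.1
```

```bash
python3 - <<'E'
from h import *
lipnow();s=ctrl.sense();print(s['joint_positions'],s['tcp_pos'])
cap('scene','s8.png');a=cv2.imread('pics/s8.png')[250:310,280:350]
cv2.imwrite('pics/m8.png',cv2.resize(a,(560,480),interpolation=cv2.INTER_CUBIC))
E
```

```text
lip [ 11.6  -0.5 121.3] lean 46.4 yaw -0.1 F [ 0.1 -0.1 -1.7] t 18.375
[-0.95218639  0.94035665  0.98751333  1.92871702  0.07313753  0.76085069
 -0.2469112 ] [ 0.50969102 -0.09203348  0.17670831]
```

View pics/m8.png

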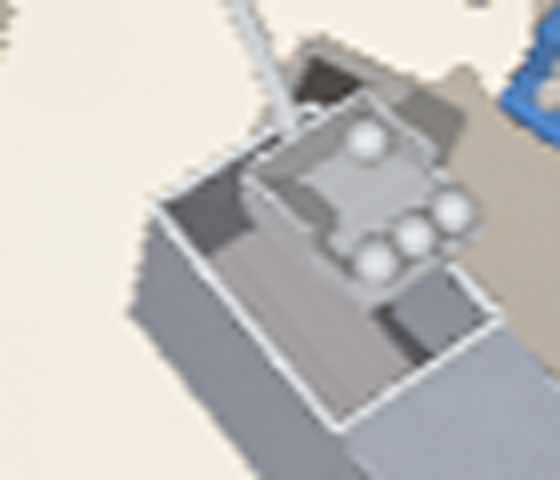

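Four balls are held clear of the canister, though the right-hand one of the row sits at the side edge. I'll tilt further over the canister to make the row roll in.

```bash
python3 - <<'E'
from h import *
for l in (49,52,55): go(12,121+(l-46)*.7,l,0)
E
```

```text
-0.2 -2.6 -0.0 4.1 0.1 1.0
-0.2 -5.6 0.0 8.9 0.1 2.2
-0.2 -8.6 0.0 13.5 0.1 3.7
```

>>> {"method": "carry_out", "body": {"targets": "0 -1.5 0 2 0 0.5 0;0 -3 0 4.5 0 1 0;0 -5 0 8 0 2 0;0 -7 0 11 0 3 0;0 -8.5 0 13.5 0 3.7 0;0 -8.5 0 13.5 0 3.7 0;0 -8.5 0 13.5 0 3.7 0"}}

```text
time: 19.3
tcp_pos: [0.5102, -0.0855, 0.1648]
tcp_rot: [0.318, 0.641, 0.614, -0.333]
force: [0.4, 0.2, -1.6]
opening: 0.164
grasp_force: 89.1
```

```bash
cat >> h.py <<'E'
def balls(d,h=9):
    """bright blobs on the trough plane, scoop frame mm"""
    s=ctrl.sense();Rt=R.from_quat(np.roll(s['tcp_rot'],-1));S=Rt*TS.inv();o=s['tcp_pos']-S.apply(along(.1))+S.apply([.0025,.0014,0])
    def sc(u,v):
        a,r=ray(d,u,v);n=S.apply([0,0,1]);t=((o+n*h/1000-a)@n)/(r@n);return (S.inv().apply(a+r*t-o)*1000).round(0)[:2]
    p=[proj(d,o+S.apply(np.array(m)/1000)) for m in((25,-30,9),(25,30,9),(-25,-24,9),(-25,24,9))];p=np.array(p)
    u0,v0=(p.min(0)-3).astype(int);u1,v1=(p.max(0)+3).astype(int)
    g=cv2.GaussianBlur(cv2.cvtColor(d['pixels'],cv2.COLOR_RGB2GRAY),(0,0),1).astype(int)
    for v in range(v0,v1):
        for u in range(u0,u1):
            w=g[v-2:v+3,u-2:u+3]
            if g[v,u]==w.max() and g[v,u]-np.median(g[v-4:v+5,u-4:u+5])>18: print((u,v),g[v,u],sc(u,v))
E
python3 - <<'E'
from h import *
lipnow();s=ctrl.sense();print(s['joint_positions'][2])
d=cap('scene','s9.png');balls(d)
E
```

```text
lip [ 12.   -0.3 127.5] lean 54.9 yaw -0.1 F [ 0.4  0.2 -1.6] t 19.3
1.0154845780007364
(326, 267) 210 [-18.  16.]
(321, 271) 214 [-16.  -1.]
(329, 271) 214 [-3. 11.]
(316, 273) 201 [-19. -14.]
```

All four balls are now deep in the trough, at scoop x from -19 to -3. Next I'll carry them smoothly to the dish.

```bash
cat >> h.py <<'E'
DISH=(.4913,.04,-1.611)
def god(x,z,lean,y=0):
    return delta(*lipaim(DISH[2],DISH,np.array([x,y,z])-BIAS,lean))
E
python3 - <<'E'
from h import *
god(-15,125,50)
E
```

```text
-0.2 4.9 -0.0 145.3 -26.0 -220.3
```

>>> {"method": "carry_out", "body": {"targets": "0 0 0 2.7 -0.5 -4 0;0 0 0 9 -1.6 -14 0;0 0 0 20 -3.5 -30 0;0 0.5 0 35 -6 -53 0;0 1 0 54 -9.5 -81.5 0;0 1.5 0 72.5 -13 -110 0;0 2 0 91.5 -16.5 -139 0;0 2.5 0 110.5 -19.5 -167.5 0"}}

```text
time: 20.35
tcp_pos: [0.4989, 0.1184, 0.1705]
tcp_rot: [0.304, 0.647, 0.622, -0.319]
force: [0.4, 0.4, -0.8]
opening: 0.166
grasp_force: 89.1
```

>>> {"method": "carry_out", "body": {"targets": "0 0 0 14 -2.5 -24 0;0 0 0 24 -4.5 -41 0;0 0 0 31 -5.8 -50 0;0 0 0 33 -6.3 -54 0;0 0 0 33 -6.3 -54 0;0 0 0 33 -6.3 -54 0"}}

```text
time: 21.1
tcp_pos: [0.4954, 0.1783, 0.1775]
tcp_rot: [0.305, 0.648, 0.621, -0.32]
force: [-0.0, -1.1, -1.1]
opening: 0.166
grasp_force: 89.1
```

```bash
python3 - <<'E'
from h import *
s=ctrl.sense();print(s['joint_positions'],s['tcp_pos'],s['force'])
d=cap('scene','s10.png');balls(d)
print(imaging.spot_in('dish','scene')[:1])
for z,l in((125,50),(90,47),(65,44),(65,38)):god(-15,z,l)
E
```

```text
[-1.25045265  1.11186756  0.95474214  1.50650973 -0.04773061  1.33408218
 -0.46237809] [0.4953588  0.17825317 0.17754081] [-0.03536583 -1.11515552 -1.12878872]
(242, 190) 201 [-72.  12.]
(243, 192) 201 [-60.   8.]
(248, 198) 200 [-21.   1.]
(248, 199) 200 [-17.  -2.]
(252, 199) 204 [-8.  6.]
(244, 200) 190 [-21. -12.]
[{'box': [238.3, 213.9, 279.8, 257.6], 'p': 0.69}]
-0.2 2.4 -0.0 4.1 0.0 2.3
-0.2 5.4 -0.0 25.2 0.1 21.9
-0.2 8.4 -0.0 38.3 0.1 35.8
-0.2 14.4 -0.1 24.7 0.1 34.1
```

>>> {"method": "carry_out", "body": {"targets": "0 1 0 6 0 5 0;0 2 0 13 0 11 0;0 4 0 22 0 19 0;0 6 0 31 0 28 0;0 8 0 37 0 34.5 0;0 8.5 0 38 0 36 0;0 8.5 0 38 0 36 0"}}

```text
time: 22.08
tcp_pos: [0.4952, 0.1737, 0.1253]
tcp_rot: [0.258, 0.669, 0.642, -0.27]
force: [-0.3, -0.8, -1.3]
opening: 0.162
grasp_force: 89.1
```

```bash
python3 - <<'E'
from h import *
d=cap('scene','s11.png');balls(d)
a=cv2.imread('pics/s11.png')[170:270,210:310];cv2.imwrite('pics/m11.png',cv2.resize(a,(600,600),interpolation=cv2.INTER_CUBIC))
print(ctrl.sense()['joint_positions'],ctrl.sense()['force'])
for x,z,l in((-15,60,36),(-15,52,28),(-15,45,20),(-15,40,12),(-15,40,6)):god(x,z,l)
E
```

```text
(259, 219) 182 [26.  9.]
[-1.21271307  1.07551703  0.9027783   1.60393445 -0.13046574  1.16231951
 -0.44263347] [ 0.64138509 -0.12640662 -2.01104622]
-0.2 7.9 -0.0 -14.6 -0.0 -0.6
-0.2 15.9 -0.0 -27.2 -0.0 3.0
-0.2 23.9 -0.0 -40.6 0.0 8.5
-0.2 31.9 -0.0 -55.1 0.0 15.0
-0.2 37.9 -0.0 -68.2 0.0 18.9
```

View pics/m11.png

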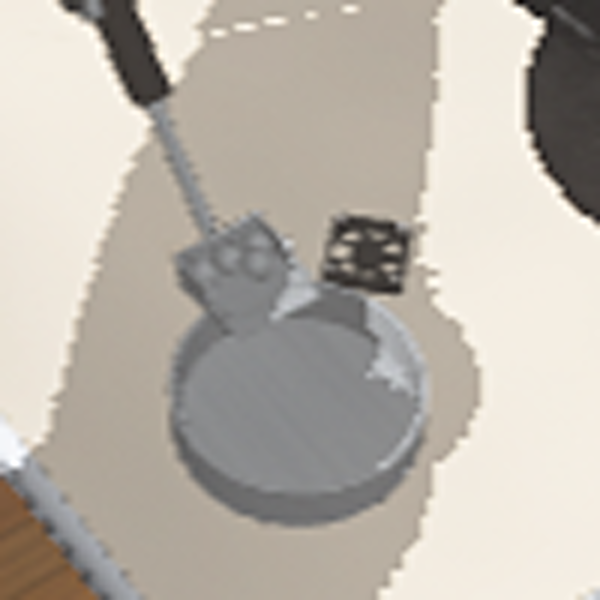

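```bash
python3 - <<'E'
from h import *
d=cap('scene')
print(onz(d,210+258/6,170+320/6,.065), onz(d,260,235,.032), onz(d,210+172/6,235,.032), onz(d,210+430/6,235,.032))
for x,z,l in((-12,60,36),(-10,52,28),(-8,45,20),(-8,40,12),(-8,40,6)):god(x,z,l)
E
```

```text
[0.48276759 0.05995007 0.065     ] [0.48941128 0.03605169 0.032     ] [0.44186218 0.07033352 0.032     ] [0.5377401 0.0012077 0.032    ]
-0.1 7.9 0.0 -16.9 -0.0 1.5
-0.1 15.9 -0.0 -30.9 -0.0 6.6
-0.1 23.9 -0.0 -45.8 -0.0 13.4
-0.1 31.9 -0.0 -60.3 -0.0 20.0
-0.1 37.9 -0.0 -73.4 -0.0 23.8
```

>>> {"method": "carry_out", "body": {"targets": "0 4 0 -8.5 0 0.7 0;0 8 0 -17 0 1.5 0;0 12 0 -24 0 4 0;0 16 0 -31 0 6.5 0;0 20 0 -38.5 0 10 0;0 24 0 -46 0 13.5 0;0 28 0 -53 0 17 0;0 32 0 -60 0 20 0"}}

```text
time: 23.18
tcp_pos: [0.4928, 0.1163, 0.1529]
tcp_rot: [0.07, 0.718, 0.689, -0.075]
force: [1.0, -0.3, -0.8]
opening: 0.162
grasp_force: 89.1
```

>>> {"method": "carry_out", "body": {"targets": "0 3 0 -6 0 2 0;0 6 0 -13 0 3.5 0;0 6 0 -13 0 3.5 0;0 6 0 -13 0 3.5 0"}}

```text
time: 23.68
tcp_pos: [0.4923, 0.104, 0.1516]
tcp_rot: [0.035, 0.721, 0.691, -0.038]
force: [-0.2, -0.2, -2.4]
opening: 0.165
grasp_force: 89.1
```

```bash
python3 - <<'E'
from h import *
d=cap('scene','s12.png');s=ctrl.sense();print(s['force'],s['joint_positions'])
a=cv2.imread('pics/s12.png')[170:270,210:310];cv2.imwrite('pics/m12.png',cv2.resize(a,(600,600),interpolation=cv2.INTER_CUBIC))
print([(round(x['p'],2),np.round(x['box']).astype(int).tolist()) for x in imaging.spot_in('ball1_center','scene')])
for x,z,l in((-20,70,4),(-30,110,15)):god(x,z,l)
E
```

```text
[-0.76905088 -0.60025636 -1.55236753] [-0.77581452  0.59606149  0.66997571  1.95842951 -0.37744245  0.75817163
  0.05274527]
[(0.7, [298, 261, 355, 332]), (0.4, [313, 257, 339, 274])]
-0.1 1.9 0.0 4.0 0.2 -40.0
-0.1 -9.1 0.0 33.1 0.1 -71.4
```

View pics/m12.png

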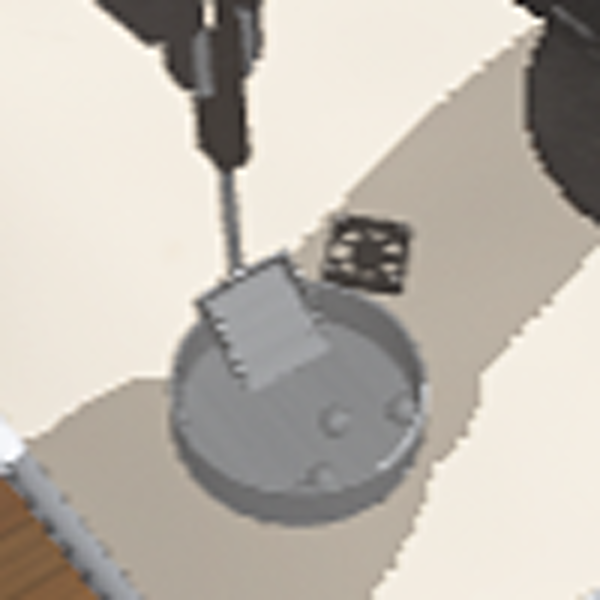

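Three balls show in the dish and the scoop is empty; the fourth is probably hidden by the scoop. I'll rise and return to the place where the scoop stood.

```bash
python3 - <<'E'
from h import *
G=R.from_quat([.71,.655,-.192,.172])
delta(G,np.array([.499,.25,.21]));delta(G,np.array([.499,.3134,.147]));delta(G,np.array([.499,.3134,.0867]))
E
```

```text
1.0 -23.9 2.3 138.8 0.8 -73.3
1.0 -23.9 2.3 208.3 -1.6 -17.2
1.0 -23.9 2.3 214.5 -1.4 42.8
```

>>> {"method": "carry_out", "body": {"targets": "0 0 0 4 0 -30 0;0 0 0 8 0 -65 0;0 -5 0 40 0 -75 0;0 -10 1 80 0 -75 0;0.5 -16 1.5 120 0.5 -74 0;1 -22 2 160 -0.5 -56 0;1 -24 2.3 190 -1 -32 0;1 -24 2.3 208 -1.5 -17 0"}}

```text
time: 24.78
tcp_pos: [0.4979, 0.3152, 0.1441]
tcp_rot: [0.172, 0.709, 0.656, -0.193]
force: [-0.2, 0.0, -2.0]
opening: 0.166
grasp_force: 89.1
```

>>> {"method": "carry_out", "body": {"targets": "0 0 0 0 0 0 0;0 0 0 0 0 0 0"}}

```text
time: 25.02
tcp_pos: [0.5006, 0.3097, 0.1493]
tcp_rot: [0.173, 0.712, 0.653, -0.192]
force: [0.3, -0.2, -0.5]
opening: 0.162
grasp_force: 89.2
```

```bash
python3 - <<'E'
from h import *
G=R.from_quat([.71,.655,-.192,.172])
for z in(.147,.097,.0867):delta(G,np.array([.499,.3134,z]))
print(ctrl.sense()['force'])
d=cap('scene','s13.png')
a=cv2.imread('pics/s13.png')[130:270,190:310];cv2.imwrite('pics/m13.png',cv2.resize(a,(514,600),interpolation=cv2.INTER_CUBIC))
E
```

```text
-0.0 0.0 -0.4 4.2 -1.9 0.3
-0.0 0.0 -0.4 29.1 -1.7 43.6
-0.0 0.0 -0.4 34.3 -1.7 52.5
[ 0.29893395 -0.1558858  -0.49045559]
```

View pics/m13.png

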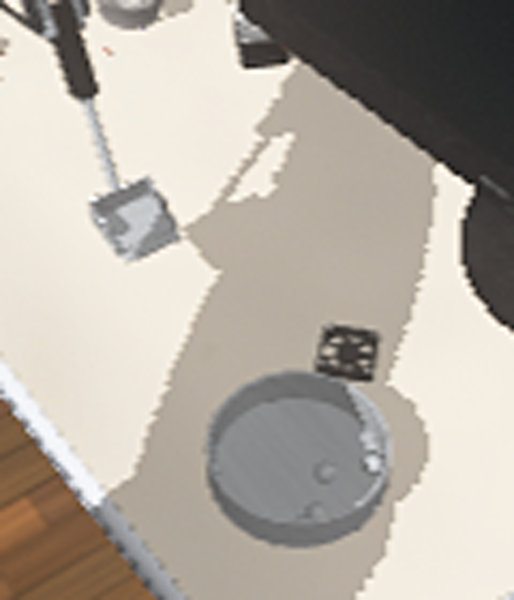

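The scoop is empty and the dish holds the balls at (325,470), (312,510), (372,462) and just above that. I've viewed 13 pictures, three over the limit of 10, so I'll go by numbers from here. Now lowering.

>>> {"method": "carry_out", "body": {"targets": "0 0 0 10 -1 12 0;0 0 0 20 -1.7 28 0;0 0 0 29 -1.7 43 0;0 0 0 31.5 -1.7 47.5 0;0 0 0 33.3 -1.7 50.8 0;0 0 0 33.3 -1.7 50.8 0"}}

```text
time: 25.82
tcp_pos: [0.4982, 0.3156, 0.087]
tcp_rot: [0.172, 0.711, 0.654, -0.192]
force: [0.0, 0.3, -1.0]
opening: 0.163
grasp_force: 89.1
```

```bash
python3 - <<'E'
from h import *
G=R.from_quat([.71,.655,-.192,.172])
delta(G,np.array([.499,.3134,.0867]));print(ctrl.sense()['force'],ctrl.sense()['tcp_pos'])
E
```

```text
-0.0 0.0 -0.2 -1.6 1.0 1.3
[ 0.0278258   0.27622616 -0.98875599] [0.49816137 0.31555011 0.08703477]
```

Feel down for the table (down is 0.5 x, 0.87 z in tool axes).

>>> {"method": "carry_out", "body": {"targets": "0 0 0 0.3 0 0.5 0;0 0 0 0.5 0 0.8 0;0 0 0 0.5 0 0.8 0"}}

```text
time: 26.2
tcp_pos: [0.4983, 0.316, 0.0866]
tcp_rot: [0.172, 0.711, 0.654, -0.191]
force: [-0.2, 2.0, 5.7]
opening: 0.16
grasp_force: 90.1
```

>>> {"method": "carry_out", "body": {"targets": "0 0 0 0.3 0 0.5 0;0 0 0 0.4 0 0.7 0;0 0 0 0.4 0 0.7 0"}}

```text
time: 26.58
tcp_pos: [0.4984, 0.3164, 0.0865]
tcp_rot: [0.172, 0.711, 0.654, -0.191]
force: [-1.7, 3.7, 9.3]
opening: 0.166
grasp_force: 90.6
```

>>> {"method": "carry_out", "body": {"targets": "0 0 0 -0.4 0 -0.6 0;0 0 0 -0.4 0 -0.6 25;0 0 0 -0.4 0 -0.6 60;0 0 0 -0.4 0 -0.6 100;0 0 0 -0.4 0 -0.6 100;0 0 0 -0.4 0 -0.6 100;0 0 0 -0.4 0 -0.6 100", "force": 20}}

```text
time: 27.45
tcp_pos: [0.4978, 0.3156, 0.0857]
tcp_rot: [0.172, 0.711, 0.654, -0.192]
force: [-0.6, -0.1, 0.6]
opening: 0.996
grasp_force: 0.0
```

>>> {"method": "carry_out", "body": {"targets": "0 0 0 0 0 -15 100;0 0 0 0 0 -35 100;0 0 0 0 0 -60 100;0 0 0 0 0 -90 100;0 0 0 0 0 -120 100;0 0 0 0 0 -120 100;0 0 0 0 0 -120 100"}}

```text
time: 28.32
tcp_pos: [0.5033, 0.3748, 0.1895]
tcp_rot: [0.172, 0.711, 0.654, -0.192]
force: [-1.3, -0.8, -0.2]
opening: 0.995
grasp_force: 0.0
```

```bash
python3 - <<'E'
from fit import *
d=cap('wrist');e=cap('scene')
for c in('scene','wrist'):
  for n in('scoop','scoop_grip'):print(c,n,[(round(x['p'],2),np.round(x['box'],1).tolist()) for x in imaging.spot_in(n,c)[:2]])
S=scoopR(-1.648,30);o=np.array([.4937,.2425,0])
for dd in(e,d):
  q=np.array([proj(dd,o+S.apply(np.array(m)/1000)) for m in((25,-22,0),(25,22,0),(-25,-24,0),(-25,24,0),(-25,-24,20),(-25,24,20),(-104,0,136),(-92,0,136))]);print(q.min(0),q.max(0))
a=cv2.cvtColor(e['pixels'][215:260,236:284],cv2.COLOR_RGB2GRAY)
s=ctrl.sense();print(s['force'],s['opening'],s['time'])
E
```

```text
scene scoop [(0.79, [198.5, 146.7, 228.4, 202.0])]
scene scoop_grip [(0.6, [197.0, 146.0, 229.0, 202.5])]
wrist scoop [(0.76, [237.9, 158.7, 272.8, 205.9])]
wrist scoop_grip [(0.76, [241.4, 164.2, 274.6, 204.0])]
[201.9632 143.2723] [231.3432 203.5663]
[240.7949 163.2131] [275.3711 200.6746]
[ 0.2523 -0.8707  0.7394] 1.0015442416263929 28.625
```

The scoop stands as it did at the start (its box in the scene view matches the first one), and the gripper is clear. Handing in.

```bash
python3 -c "
from plant import workorder
print(workorder.sign_off())"
```

```text
the job is handed in; nothing more can be done
None
```

I tipped all four balls into the dish, stood the scoop back where it started and handed the job in at 28.6 s; no verdict came back, the fourth ball in the dish was only faintly visible, and I viewed 13 pictures against the limit of 10.

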